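Check the stops of the pottery wheel's hand levers

ROBOT

A 6-joint arm with a two-finger parallel gripper is mounted at the origin on the work surface; the furniture and walls round the work are solid. World frame = base frame: x ahead of the robot, y to its left, z up, the work surface at z = 0. Lengths are in m, angles in rad, forces in N, time in s.
With the tool pointing down it reaches from about 0.3 to 0.775 m from the base axis. Payload 14.6 kg.
Tool frame: the origin (TCP) lies at the very end of the fingers, on their centre line; the grasp point (between the pads) lies 19 mm behind it; z points along the fingers, y is the line along which they close (so a half turn about z gives the same grasp; the last joint's range is limited). The gripper opens to 94 mm and grips with 3 to 60 N. Pads are 16 mm wide; open, the fingers measure 119 mm over their backs; the gripper's body (75 mm by 177 mm) begins 78 mm behind the grasp point.
Start: joints at [1.118, 0.3, 1.521, -0, 1.321, -0.067], TCP at [0.207, 0.51, 0.182] pointing down, gripper open.
Joint ranges: [-3.03, 3.03], [-0.79, 2.21], [0.23, 2.52], [-1.04, 4.18], [0, 3.07], [-2.55, 2.55]. Speed limits (rad/s): [2.22, 2.22, 2.57, 3.14, 3.14, 3.14].

INTERFACE

Orientations are given as [roll, pitch, yaw] about the fixed x, y, z axes, in that order (R = Rz(yaw) Ry(pitch) Rx(roll)).
In Python, from station import ctrl gives the robot as it stands.
- The arm moves only by the tool move_arm, never from a script. Its argument "targets" is a list of rows, each a list of 6 numbers: the shift along the tool's x, y, z in units of 1000 mm (1.0 is 1000 mm), then the turn, a rotation vector about the tool's x, y, z in units of 30 degrees (1.0 is 30 degrees). In form: [[tx, ty, tz, ax, ay, az], ...]. A call has exactly 5 rows; each row is the pose to reach, as a shift and turn from the pose commanded when the call began, along the tool's axes at that moment; what a row does not reach only later rows make up. A row lasts 1/12 s, in which the tool goes at most 41.7 mm and 7.16 degrees, less where a joint would pass 70% of its speed; a pose out of reach is approached as far as the arm can. A call with a number of a shift or a turn outside -1 to 1 is refused whole. A call with a gripper value outside its range is refused whole. "fingers" is the opening, from -1 (shut) to 1 (fully open), set as the call begins (left out, the last holds). The fingers move at their own pace and stop on an object; "grip_force" is the grip in N (left out, the last holds). Time passes only in rows, so rows that repeat a pose let the fingers close, or fill a call up. It gives the time, the measured TCP pose, the force and the opening at its end, in the units of the state.
- ctrl.get_obs(): the state, without advancing time (a new reading comes with each control period).
- ctrl.camera(name): name is "side" or "top"; returns the picture (480x640x3 uint8, red, green, blue); there is no depth.
- ctrl.camera_info(name): a dict with "fx", "fy", "cx", "cy" (pixels), "rvec" (rotation vector, rad) and "tvec" (3), from world to camera coordinates, as OpenCV has them. Camera axes: x right, y down, z forward; pixel columns grow to the right and rows downward; lengths in m; the calibration is good to about 2 mm. A picture is of the moment at which its call begins. camera_info takes no time and is no camera call.
- ctrl.hand_in(): hands the job in, once; it reports no verdict.
The state is a dict: "time_s": time; "qpos": joint angles; "joint_vel": joint speeds; "tau": joint torques, N m; "ee_pos": TCP position; "eef_rot": TCP orientation; "force": force on the tool from outside, world axes, zero at the start; "moment": the same for the moment, N m; "grip_width": finger opening in m.
Only numpy, scipy, OpenCV 4.12 (cv2) and the standard library are available. Lean on these libraries where they do the work, as an engineer would, in place of code of your own. Each camera call takes 0.05 s, during which the arm holds its last target. There are 200 camera calls.

TASK

Check that the pottery wheel's two hand levers stop short of their bars: with the outside of the closed fingers, press the long brake lever in from its outer side until it is firmly on its stop, keep it there for a second, and let it spring fully out again. Then press the short clutch lever in to its stop in the same way and finish holding it there. Press without forcing, do not take a lever between the fingers, lift nothing, and leave the other things on the table where they are.

Things in the scene. Friction and masses are not known exactly. Their poses are not given: they have to be found in the camera images.
- brake_stand: stand with the hand brake: the LONG lever, ending in a ball. Fixed. Origin: centre of the underside of its foot (90x100x10 mm); z up, y along the bar, +x the lever's side (roughly away from the robot). Bar 190 mm long, axis 105 mm above the table over the origin, 30 mm thick at the rubber sleeve, 36 mm at the clamp; nothing higher than 128 mm. Pivot near the +y end of the bar, lever reaches to -y.
- brake_lever (a joint): angle of the brake lever (rad): 0 = fully out (sprung); grows as it is pressed towards the bar; 0.38 = on its fixed stop, blade parallel to the bar, some 20 mm free between. The spring pushes back at the press point with about 3 N at 0 and 6 N just before the stop; on the stop it is rigid
- brake_press (a point): point on the outer face of the brake lever to press, at its mid height (105 mm), 120 mm from the pivot axis and 30 mm short of the centre of the 26 mm end ball; the blade is 10 mm thick and 18 mm high. Moves with the lever: its x axis points straight out of the outer face (press against it), z up, y along the blade
- brake_pivot (a point): pivot of the brake lever: on its upright axis, at mid height of the blade, 42 mm in front of the bar's axis. x, y, z as the stand's
- clutch_stand: stand with the hand clutch: the SHORT lever, plain end. Fixed. Origin: centre of the underside of its foot (90x100x10 mm); z up, y along the bar, +x the lever's side (roughly away from the robot). Bar 140 mm long, axis 105 mm above the table over the origin, 30 mm thick at the rubber sleeve, 36 mm at the clamp; nothing higher than 128 mm. Pivot near the -y end of the bar, lever reaches to +y.
- clutch_lever (a joint): angle of the clutch lever (rad): 0 = fully out (sprung); grows as it is pressed towards the bar; 0.42 = on its fixed stop, blade parallel to the bar, some 20 mm free between. The spring pushes back at the press point with about 3 N at 0 and 6 N just before the stop; on the stop it is rigid
- clutch_press (a point): point on the outer face of the clutch lever to press, at its mid height (105 mm), 75 mm from the pivot axis and 22 mm short of its free end; the blade is 10 mm thick and 18 mm high. Moves with the lever: its x axis points straight out of the outer face (press against it), z up, y along the blade
- clutch_pivot (a point): pivot of the clutch lever: on its upright axis, at mid height of the blade, 42 mm in front of the bar's axis. x, y, z as the stand's
- pinch_pot_3: bystander, loose: small grey clay pinch pot, 58x64x36 mm; origin at the centre of its underside
- stamp_block: bystander, loose: wooden pattern stamp with a round knob, 34x34x58 mm; origin at the centre of its underside
- wheel_pot: bystander, loose: thrown grey pot, 95 mm across, 94 mm high; origin at the centre of its underside
- blue_cup: bystander, loose: blue plastic cup, 66 mm across, 66 mm high; origin at the centre of its underside

How it is judged:
On the way, in this order (a step that is already met when the one before it is completed fails the run):
1. the long brake lever is pressed in onto its stop and kept there (value of joint brake_lever above 0.355 rad and contact force between the fingers and brake_lever above 2 N), for 0.7 s.
2. the brake lever is let go and has sprung fully out (value of joint brake_lever below 0.04 rad and contact force between the fingers and brake_lever below 0.1 N), for 0.1 s.
3. the short clutch lever is pressed in onto its stop (value of joint clutch_lever above 0.39 rad and contact force between the fingers and clutch_lever above 2 N), for 0.3 s.
At the end, for the whole second after the job is handed in: The fingers hold the clutch lever on its stop (joint above 0.39 of 0.42 rad, push between 2 and 35 N); the brake lever is untouched and fully out (joint below 0.04 rad) (all of step 2 and all of step 3 and contact force between the fingers and clutch_lever below 35 N); the arm keeps its last pose, push and grip.
It fails at once if a lever was forced: pressed with more than 40 N (contact force between the fingers and brake_lever above 40 N or contact force between the fingers and clutch_lever above 40 N).
It fails at once if the brake lever was taken between the fingers, not pressed from its outer side (contact force between the fingers and brake_lever above 1 N and x of the grasp point in the frame of brake_press below 0 m and z of the grasp point in the frame of brake_press below 0.015 m).
It fails at once if the clutch lever was taken between the fingers, not pressed from its outer side (contact force between the fingers and clutch_lever above 1 N and x of the grasp point in the frame of clutch_press below 0 m and z of the grasp point in the frame of clutch_press below 0.015 m).
It fails at once if another thing on the table was moved more than 20 mm (distance of any of pinch_pot_3, stamp_block, wheel_pot, blue_cup from where it was at the start of the episode above 0.02 m).
It also fails if it takes over 58 s, if anything falls off the work surface, if the arm or the gripper's body presses on something with over 40 N, if the wrist force passes 120 N, or if a joint passes its speed limit or range.

## Working session

There is one attempt and no reset: what is moved stays moved. The work goes in short steps, Python scripts to look and compute and a tool call to move; the robot and the scene stay as the last step left them, time stands still between calls to the robot, and variables do not carry over. Pictures are saved under pics/ and viewed, on a budget of 10 in all, crops included, one or two more only if the job needs it, and the job is handed in when it is done.

Besides the shell and the picture viewer there is one more tool, called after ">>>" as name([rows], argument=value, ...), one row to a line, values as JSON. move_arm: Moves the arm, as the interface text tells. Shifts and turns lie within -1 to 1; 1 stands for 1000 mm of shift or 30 degrees of turn. Its arguments: {"type":"object","properties":{"targets":{"type":"array"},"fingers":{"type":"number"},"grip_force":{"type":"number"}},"required":["targets"]}

```bash
mkdir -p pics; python3 - <<'E'
from station import ctrl
import cv2
for n in("top","side"):
    cv2.imwrite(f"pics/{n}0.png",ctrl.camera(n)[:,:,::-1]); print(ctrl.camera_info(n))
o=ctrl.get_obs();print(o)
E
```

```text
{'fx': 530.2472142198444, 'fy': 530.2472142198444, 'cx': 312.970093756077, 'cy': 240.82043044711057, 'rvec': array([ 2.14016774, -2.16525585,  0.15149607]), 'tvec': array([-0.00762334,  0.42259381,  1.47101842])}
{'fx': 538.2468633814536, 'fy': 538.2468633814536, 'cx': 308.8078962188038, 'cy': 232.69466054042732, 'rvec': array([-0.05348328,  2.65754183, -1.66909066]), 'tvec': array([0.43835272, 0.0963034 , 1.66081138])}
{'time_s': 0.1, 'qpos': array([ 1.11840793e+00,  3.00437875e-01,  1.52150586e+00,  2.75265971e-05,
        1.32071271e+00, -6.66054965e-02]), 'joint_vel': array([-0.00206923, -0.00148741, -0.00150848,  0.00187166, -0.00113942,
        0.00034702]), 'tau': array([ 2.42863942e-03, -5.32637036e+01, -3.53289127e+01,  7.10079493e-02,
        2.34062446e-02, -4.27278053e-06]), 'ee_pos': array([0.20684152, 0.50934494, 0.18173639]), 'eef_rot': array([-3.14053300e+00, -9.74056867e-05,  2.75580288e+00]), 'force': array([ 0.36110585,  0.56886615, -0.02297507]), 'moment': array([0.03559697, 0.01244506, 0.01271904]), 'grip_width': 0.09420504120968023}
```

View pics/top0.png

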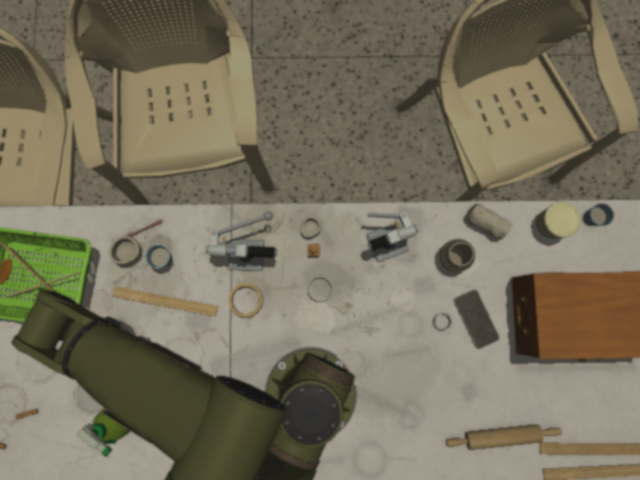

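View pics/side0.png

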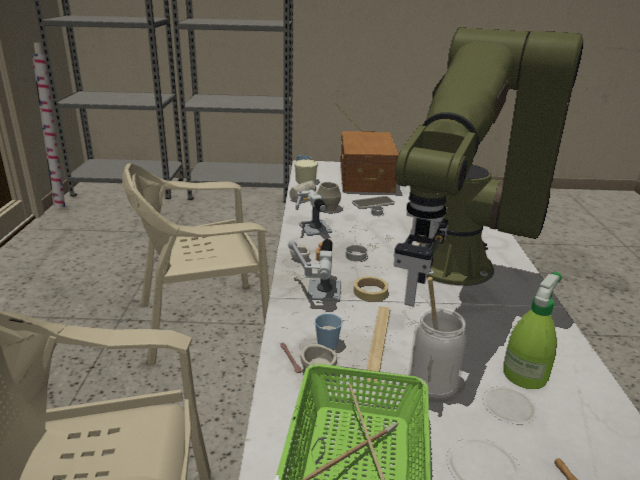

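Top view: the brake stand is near (240,250) with its ball near (267,216), and the clutch is near (390,240) with its lever end near (365,215). I'll zoom in on both.

```bash
python3 - <<'E'
import cv2,numpy as np
t=cv2.imread("pics/top0.png")
a=cv2.resize(t[200:280,200:290],None,fx=8,fy=8,interpolation=cv2.INTER_CUBIC)[:, :]
b=cv2.resize(t[200:280,350:430],None,fx=8,fy=8,interpolation=cv2.INTER_CUBIC)
z=np.hstack([t[200:275,200:285],t[200:275,350:430]])
cv2.imwrite("pics/z.png",cv2.resize(z,None,fx=4.8,fy=4.8,interpolation=cv2.INTER_CUBIC))
E
```

```text
(no output)
```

View pics/z.png

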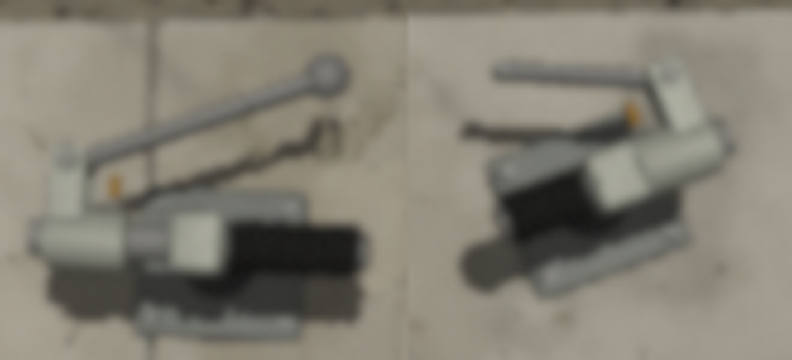

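Crop: the brake pivot is at full-image pixel (214.2,232.9) and its ball at (268.1,215.6). The clutch pivot is at (404.2,215.6) and its tip at (368.5,214.6). Both bars are visible as well.

```bash
cat > h.py <<'E'
import numpy as np,cv2
from station import ctrl
def ray(n,p,z):
    i=ctrl.camera_info(n);R=cv2.Rodrigues(i["rvec"])[0];c=-R.T@i["tvec"]
    d=R.T@np.array([(p[0]-i["cx"])/i["fx"],(p[1]-i["cy"])/i["fy"],1]);return c+d*(z-c[2])/d[2]
def proj(n,P):
    i=ctrl.camera_info(n);K=np.array([[i["fx"],0,i["cx"]],[0,i["fy"],i["cy"]],[0,0,1]])
    return cv2.projectPoints(np.array(P,float).reshape(-1,3),i["rvec"],i["tvec"],K,None)[0].reshape(-1,2)
E
python3 - <<'E'
from h import *
np.set_printoptions(precision=4,suppress=True)
P={}
for k,p,z in [("bpiv",(214.2,232.9),.12),("ball",(268.1,215.6),.105),("bb+",(207.3,249.6),.105),("bb-",(276,251.7),.105),
 ("cpiv",(404.2,215.6),.12),("ctip",(368.5,214.6),.110),("cb-",(416.7,227.7),.105),("cb+",(370.8,245.4),.105),
 ("stamp",(314,250),.04),("pinch",(310,228),.03),("pot?",(457,257),.09),("cup",(160,258),.06)]:
    P[k]=ray("top",p,z);print(k,P[k])
d=lambda a,b:(np.linalg.norm((P[a]-P[b])[:2]),np.degrees(np.arctan2(*(P[b]-P[a])[1::-1])))
print(d("bpiv","ball"),d("bb-","bb+"),d("cpiv","ctip"),d("cb-","cb+"))
print(proj("side",[P["ball"],P["bpiv"],P["cpiv"],P["ctip"]]))
E
```

```text
bpiv [0.4342 0.2503 0.12  ]
ball [0.4822 0.1082 0.105 ]
bb+ [0.3916 0.2709 0.105 ]
bb- [0.3838 0.0871 0.105 ]
cpiv [ 0.4753 -0.2569  0.12  ]
ctip [ 0.4809 -0.1625  0.11  ]
cb- [ 0.4445 -0.2921  0.105 ]
cb+ [ 0.3979 -0.1671  0.105 ]
stamp [ 0.395  -0.0151  0.04  ]
pinch [ 0.4591 -0.0046  0.03  ]
pot? [ 0.3655 -0.4011  0.09  ]
cup [0.3753 0.4095 0.06  ]
(np.float64(0.14994521448578288), np.float64(-71.358681035456)) (np.float64(0.18392407694365454), np.float64(87.57943826649907)) (np.float64(0.09447574820655517), np.float64(86.56667680251982)) (np.float64(0.13343274315905101), np.float64(110.46716768427524))
[[293.1694 244.7014]
 [308.8131 265.0703]
 [300.8983 192.5941]
 [297.9684 205.921 ]]
```

```bash
python3 - <<'E'
import cv2,numpy as np
t=cv2.imread("pics/side0.png")
cv2.imwrite("pics/zs.png",cv2.resize(t[170:310,270:370],None,fx=4.2,fy=4.2,interpolation=cv2.INTER_CUBIC))
E
```

```text
(no output)
```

View pics/zs.png

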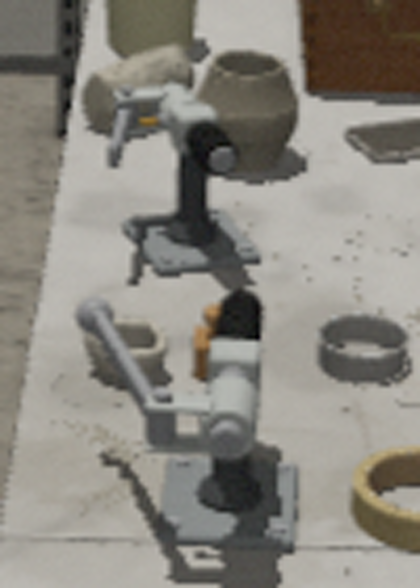

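Side crop: the ball is at about (291.9,243.8), against a predicted (293.2,244.7), so the calibration agrees. Lever lengths and angles also match the data sheet. I'll add a helper that turns world goals into tool-frame numbers.

```bash
cat >> h.py <<'E'
from scipy.spatial.transform import Rotation as Ro
def goal(x,y,z,yawdeg):
    o=ctrl.get_obs();R=Ro.from_euler("xyz",o["eef_rot"]);T=Ro.from_euler("xyz",[np.pi,0,np.radians(yawdeg)])
    s=R.inv().apply(np.array([x,y,z])-o["ee_pos"]);w=np.degrees((R.inv()*T).as_rotvec())/30
    print("goal",np.round(np.r_[s,w],4),"t",round(o["time_s"],2),"q",np.round(o["qpos"],2))
E
python3 -c "
from h import *
goal(.53,.14,.182,177.2)"
```

```text
goal [-4.384e-01 -2.206e-01 -1.000e-04 -2.000e-03 -5.000e-04 -6.435e-01] t 0.1 q [ 1.12  0.3   1.52  0.    1.32 -0.07]
```

>>> move_arm([
  [-0.036,-0.018,0,0,0,-0.05],
  [-0.072,-0.036,0,0,0,-0.1],
  [-0.108,-0.054,0,0,0,-0.15],
  [-0.144,-0.072,0,0,0,-0.2],
  [-0.18,-0.09,0,0,0,-0.25],
], fingers=-1, grip_force=40)

```text
time_s: 0.52
ee_pos: [0.3406, 0.3568, 0.1821]
eef_rot: [-3.141, -0.0, 2.888]
force: [0.5, 0.2, 0.4]
grip_width: 0.0639
```

```bash
python3 -c "
from h import *
goal(.53,.14,.182,177.2);o=ctrl.get_obs();print(o['ee_pos'],o['grip_width'])"
```

```text
goal [-2.377e-01 -1.624e-01  1.000e-04 -6.000e-04 -4.000e-04 -3.901e-01] t 0.52 q [ 0.73  0.17  1.68 -0.    1.29 -0.58]
[0.34057572 0.35678067 0.18207904] 0.06386034167034275
```

>>> move_arm([
  [-0.034,-0.023,0,0,0,-0.06],
  [-0.068,-0.046,0,0,0,-0.12],
  [-0.102,-0.07,0,0,0,-0.18],
  [-0.136,-0.093,0,0,0,-0.24],
  [-0.17,-0.116,0,0,0,-0.3],
])

```text
time_s: 0.93
ee_pos: [0.476, 0.2014, 0.1822]
eef_rot: [-3.141, -0.0, 3.045]
force: [1.3, 0.8, 0.8]
grip_width: 0.031
```

```bash
python3 -c "
from h import *
goal(.53,.14,.182,177.2);o=ctrl.get_obs();print(o['ee_pos'],o['grip_width'])"
```

```text
goal [-0.0596 -0.0559  0.0002 -0.0002 -0.0004 -0.0907] t 0.93 q [ 0.33  0.23  1.61 -0.    1.3  -1.15]
[0.47600865 0.20140812 0.18216223] 0.030959183434245613
```

>>> move_arm([
  [-0.02,-0.019,0,0,0,-0.03],
  [-0.04,-0.037,0,0,0,-0.06],
  [-0.06,-0.056,0,0,0,-0.09],
  [-0.06,-0.056,0,0,0,-0.09],
  [-0.06,-0.056,0,0,0,-0.09],
])

```text
time_s: 1.35
ee_pos: [0.5295, 0.1409, 0.1816]
eef_rot: [-3.141, -0.001, 3.089]
force: [0.1, 0.9, -0.1]
grip_width: 0.0007
```

>>> move_arm([
  [0,0,0.02,0,0,0],
  [0,0,0.04,0,0,0],
  [0,0,0.06,0,0,0],
  [0,0,0.08,0,0,0],
  [0,0,0.094,0,0,0],
])

```text
time_s: 1.77
ee_pos: [0.528, 0.1427, 0.0865]
eef_rot: [-3.141, -0.002, 3.092]
force: [-0.8, -0.3, -0.8]
grip_width: 0.0004
```

```bash
python3 -c "
from h import *
goal(.498,.14,.088,177.2);o=ctrl.get_obs();print(o['ee_pos'],o['grip_width'])
t=ctrl.camera('top');s=ctrl.camera('side')
a=cv2.resize(t[190:270,190:290],None,fx=5,fy=5,interpolation=2);b=cv2.resize(s[190:310,270:330],None,fx=4.5,fy=4.5,interpolation=2)[:400]
b=cv2.resize(s[210:290,270:330],None,fx=5,fy=5,interpolation=2)
cv2.imwrite('pics/p1.png',np.hstack([a,b])[:,:,::-1])"
```

```text
goal [ 0.0298 -0.0042 -0.0014 -0.0005 -0.0034 -0.0018] t 1.77 q [ 0.2   0.39  1.63  0.    1.12 -1.32]
[0.52799984 0.14266426 0.08649926] 0.0004476563676732097
```

View pics/p1.png

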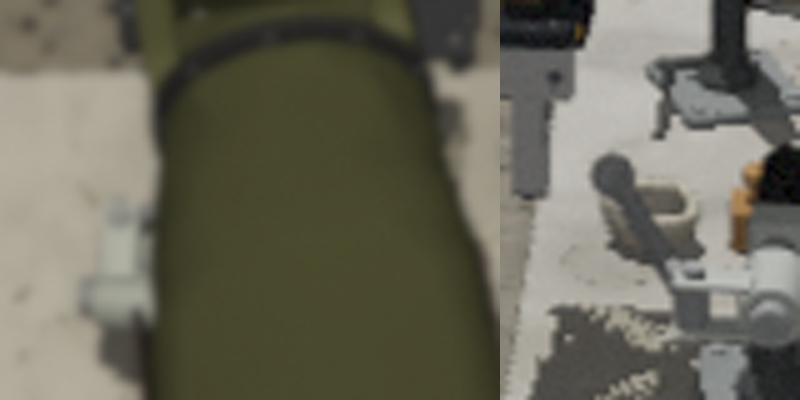

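Side view: the fingertip (about px (276,249)) is outside the lever ball at (292,245), with clear air between them. Now pressing in.

>>> move_arm([
  [0.01,-0.002,0,0,0,0],
  [0.02,-0.003,0,0,0,0],
  [0.03,-0.003,0,0,0,0],
  [0.038,-0.003,0,0,0,0],
  [0.045,-0.003,0,0,0,0],
])

```text
time_s: 2.28
ee_pos: [0.4842, 0.1415, 0.0893]
eef_rot: [3.141, 0.002, 3.091]
force: [5.0, -2.1, 1.5]
grip_width: 0.0003
```

>>> move_arm([
  [0.005,0,0,0,0,0],
  [0.01,0,0,0,0,0],
  [0.015,0,0,0,0,0],
  [0.02,0,0,0,0,0],
  [0.024,0,0,0,0,0],
])

```text
time_s: 2.7
ee_pos: [0.4608, 0.1421, 0.0889]
eef_rot: [-3.141, 0.002, 3.091]
force: [6.0, -3.5, 1.9]
grip_width: 0.0003
```

>>> move_arm([
  [0.003,0,0,0,0,0],
  [0.006,0,0,0,0,0],
  [0.009,0,0,0,0,0],
  [0.011,0,0,0,0,0],
  [0.013,0,0,0,0,0],
])

```text
time_s: 3.12
ee_pos: [0.4481, 0.1426, 0.0889]
eef_rot: [-3.141, 0.003, 3.091]
force: [6.8, -4.8, 0.4]
grip_width: 0.0005
```

>>> move_arm([
  [0.0005,0,0,0,0,0],
  [0.001,0,0,0,0,0],
  [0.0015,0,0,0,0,0],
  [0.002,0,0,0,0,0],
  [0.0025,0,0,0,0,0],
])

```text
time_s: 3.53
ee_pos: [0.4458, 0.1427, 0.0889]
eef_rot: [-3.141, 0.003, 3.091]
force: [6.3, -5.7, 1.1]
grip_width: 0.0002
```

>>> move_arm([
  [0.0005,0,0,0,0,0],
  [0.001,0,0,0,0,0],
  [0.0015,0,0,0,0,0],
  [0.002,0,0,0,0,0],
  [0.0025,0,0,0,0,0],
])

```text
time_s: 3.95
ee_pos: [0.4433, 0.1427, 0.0889]
eef_rot: [-3.141, 0.003, 3.091]
force: [7.1, -5.7, 1.3]
grip_width: 0.0005
```

>>> move_arm([
  [0.0005,0,0,0,0,0],
  [0.001,0,0,0,0,0],
  [0.0015,0,0,0,0,0],
  [0.002,0,0,0,0,0],
  [0.002,0,0,0,0,0],
])

```text
time_s: 4.37
ee_pos: [0.4423, 0.1428, 0.0892]
eef_rot: [-3.141, 0.005, 3.091]
force: [12.5, -7.3, -1.9]
grip_width: 0.0006
```

The force has risen and the motion lags the command, so the lever is on its stop. I'll add 0.5 mm and hold for over a second.

>>> move_arm([
  [0.0005,0,0,0,0,0],
  [0.0005,0,0,0,0,0],
  [0.0005,0,0,0,0,0],
  [0.0005,0,0,0,0,0],
  [0.0005,0,0,0,0,0],
])

```text
time_s: 4.78
ee_pos: [0.4421, 0.1429, 0.0892]
eef_rot: [-3.141, 0.006, 3.091]
force: [14.6, -6.0, -2.3]
grip_width: 0.0005
```

>>> move_arm([
  [0,0,0,0,0,0],
  [0,0,0,0,0,0],
  [0,0,0,0,0,0],
  [0,0,0,0,0,0],
  [0,0,0,0,0,0],
])

```text
time_s: 5.2
ee_pos: [0.4421, 0.1429, 0.0892]
eef_rot: [-3.141, 0.006, 3.091]
force: [14.7, -6.3, -2.1]
grip_width: 0.0008
```

```bash
python3 -c "
from h import *
s=ctrl.camera('side')
cv2.imwrite('pics/p2.png',cv2.resize(s[200:300,260:370],None,fx=5,fy=5,interpolation=2)[:,:,::-1])
o=ctrl.get_obs();print(o['ee_pos'],o['force'])"
```

```text
[0.44209197 0.14286208 0.08922671] [14.20786573 -5.25982259 -2.07424931]
```

View pics/p2.png

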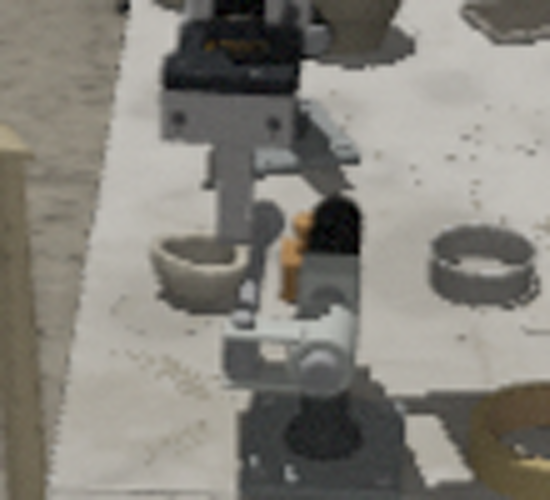

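Side view: the brake blade lies parallel to the bar with a gap between, and the finger is on its outer side at about (235,230) in the crop. So the lever is on its stop at about 15 N. One more hold, then release.

>>> move_arm([
  [0,0,0,0,0,0],
  [0,0,0,0,0,0],
  [0,0,0,0,0,0],
  [0,0,0,0,0,0],
  [0,0,0,0,0,0],
])

```text
time_s: 5.67
ee_pos: [0.4421, 0.1429, 0.0892]
eef_rot: [-3.141, 0.006, 3.091]
force: [14.5, -5.9, -1.5]
grip_width: 0.0005
```

>>> move_arm([
  [-0.012,0,0,0,0,0],
  [-0.026,0,0,0,0,0],
  [-0.042,0,0,0,0,0],
  [-0.062,0,0,0,0,0],
  [-0.085,0,0,0,0,0],
])

```text
time_s: 6.08
ee_pos: [0.525, 0.1392, 0.0884]
eef_rot: [3.141, -0.001, 3.091]
force: [0.1, -0.9, -0.6]
grip_width: 0.0008
```

>>> move_arm([
  [0,0,0,0,0,0],
  [0,0,0,0,0,0],
  [0,0,-0.03,0,0,0],
  [0,0,-0.06,0,0,0],
  [0,0,-0.09,0,0,0],
])

```text
time_s: 6.5
ee_pos: [0.5233, 0.1391, 0.1792]
eef_rot: [-3.141, -0.002, 3.091]
force: [-0.0, -0.1, 0.0]
grip_width: 0.0007
```

```bash
python3 -c "
from h import *
goal(.545,-.185,.18,195);o=ctrl.get_obs();print(o['ee_pos'],o['force'])
s=ctrl.camera('side')
cv2.imwrite('pics/p3.png',cv2.resize(s[200:300,260:370],None,fx=4,fy=4,interpolation=2)[:,:,::-1])"
```

```text
goal [-0.038  -0.3226 -0.0008  0.     -0.0033 -0.5962] t 6.5 q [ 0.19  0.28  1.55  0.    1.31 -1.33]
[0.52331888 0.13913242 0.17919056] [-0.01387244 -0.05921694  0.0270089 ]
```

View pics/p3.png

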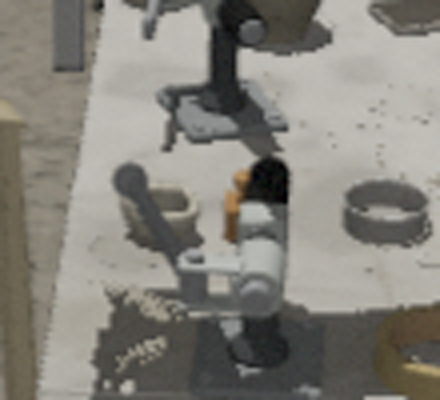

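Side view: the brake lever has sprung fully out, with its ball back at crop (130,180), which is full pixel (292.5,245). Moving to the clutch.

>>> move_arm([
  [-0.004,-0.035,0,0,0,-0.06],
  [-0.008,-0.07,0,0,0,-0.12],
  [-0.012,-0.105,0,0,0,-0.18],
  [-0.016,-0.14,0,0,0,-0.24],
  [-0.02,-0.175,0,0,0,-0.3],
])

```text
time_s: 6.97
ee_pos: [0.5347, -0.0379, 0.1782]
eef_rot: [3.141, -0.0, -3.033]
force: [0.3, 0.3, 0.6]
grip_width: 0.0008
```

```bash
python3 -c "
from h import *
goal(.545,-.185,.18,195)"
```

```text
goal [ 0.0057 -0.1474 -0.0018  0.0006 -0.0006 -0.2927] t 6.97 q [-0.14  0.27  1.57  0.    1.3  -1.82]
```

>>> move_arm([
  [0,-0.035,0,0,0,-0.07],
  [0.002,-0.07,0,0,0,-0.14],
  [0.003,-0.105,0,0,0,-0.21],
  [0.005,-0.147,0,0,0,-0.29],
  [0.005,-0.147,0,0,0,-0.29],
])

```text
time_s: 7.38
ee_pos: [0.5453, -0.1885, 0.1778]
eef_rot: [-3.141, -0.001, -2.885]
force: [-0.1, -0.3, -0.3]
grip_width: 0.0005
```

>>> move_arm([
  [0,0,0.02,0,0,0],
  [0,0,0.04,0,0,0],
  [0,0,0.06,0,0,0],
  [0,0,0.08,0,0,0],
  [0,0,0.091,0,0,0],
])

```text
time_s: 7.8
ee_pos: [0.545, -0.1824, 0.085]
eef_rot: [3.14, -0.002, -2.883]
force: [-0.0, 0.4, -1.0]
grip_width: 0.0005
```

```bash
python3 -c "
from h import *
goal(.50,-.185,.089,195);o=ctrl.get_obs();print(o['ee_pos'])
s=ctrl.camera('side')
cv2.imwrite('pics/p4.png',cv2.resize(s[160:260,260:370],None,fx=4,fy=4,interpolation=2)[:,:,::-1])"
```

```text
goal [ 0.0442  0.009  -0.0039  0.0037 -0.0044 -0.0065] t 7.8 q [-0.39  0.45  1.55  0.    1.14 -2.22]
[ 0.54503463 -0.18236598  0.08502803]
```

View pics/p4.png

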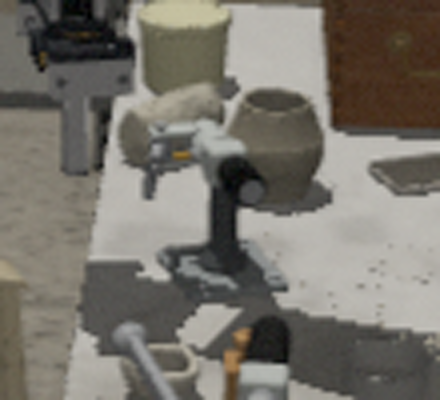

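Side view: the finger at crop (75,150) is clear of the clutch lever tip at (150,180), on its outer side. Now pressing.

>>> move_arm([
  [0.01,0.002,-0.001,0,0,0],
  [0.02,0.004,-0.002,0,0,0],
  [0.03,0.006,-0.003,0,0,0],
  [0.038,0.008,-0.003,0,0,0],
  [0.045,0.009,-0.003,0,0,0],
])

```text
time_s: 8.27
ee_pos: [0.5002, -0.1861, 0.091]
eef_rot: [-3.141, 0.001, -2.883]
force: [0.5, -0.4, 0.1]
grip_width: 0.0002
```

>>> move_arm([
  [0.004,0.001,0,0,0,0],
  [0.008,0.002,0,0,0,0],
  [0.012,0.003,0,0,0,0],
  [0.016,0.004,0,0,0,0],
  [0.02,0.005,0,0,0,0],
])

```text
time_s: 8.68
ee_pos: [0.4806, -0.1867, 0.0909]
eef_rot: [-3.14, 0.002, -2.883]
force: [4.0, 0.5, 6.3]
grip_width: 0.0004
```

>>> move_arm([
  [0.002,0.0005,0,0,0,0],
  [0.004,0.001,0,0,0,0],
  [0.006,0.0015,0,0,0,0],
  [0.007,0.002,0,0,0,0],
  [0.008,0.002,0,0,0,0],
])

```text
time_s: 9.1
ee_pos: [0.4724, -0.1868, 0.0909]
eef_rot: [-3.141, 0.002, -2.883]
force: [4.5, 2.0, 6.3]
grip_width: 0.0004
```

```bash
python3 -c "
from h import *
o=ctrl.get_obs();print(o['ee_pos'],o['force'],o['moment'])
s=ctrl.camera('side')
cv2.imwrite('pics/p5.png',cv2.resize(s[170:240,270:350],None,fx=7,fy=7,interpolation=2)[:,:,::-1])"
```

```text
[ 0.47243609 -0.18680142  0.09088487] [4.45797369 1.9887488  6.32972371] [ 0.4504695  -0.94659896  0.02368324]
```

View pics/p5.png

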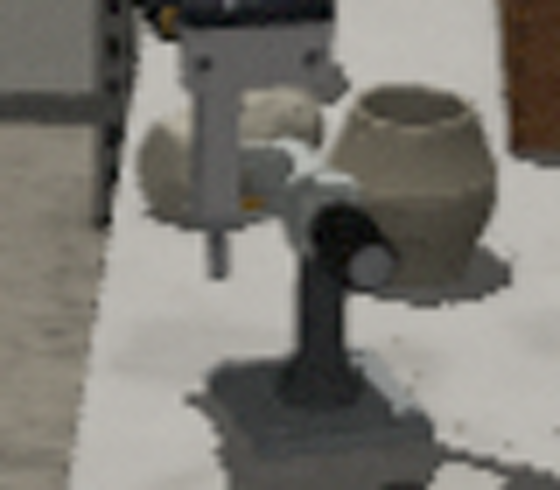

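The finger hides the lever here, and an upward force of about 6 N needs explaining. I'll project the expected geometry.

```bash
python3 -c "
from h import *
P=[(.472,-.187,.091),(.464,-.175,.091),(.480,-.175,.091),(.47,-.162,.105),(.47,-.162,.114),(.47,-.162,.096),(.4809,-.162,.114),(.4809,-.162,.096),(.47,-.162,.075),(.47,-.162,.084)]
for p,q in zip(P,proj('side',P)): print(p,q.round(1),((q-[270,170])*7).round())
"
```

```text
(0.472, -0.187, 0.091) [300.9 208.4] [216. 269.]
(0.464, -0.175, 0.091) [303.2 209.9] [232. 279.]
(0.48, -0.175, 0.091) [298.3 209.7] [198. 278.]
(0.47, -0.162, 0.105) [301.3 207.5] [219. 262.]
(0.47, -0.162, 0.114) [301.3 205. ] [219. 245.]
(0.47, -0.162, 0.096) [301.2 210. ] [219. 280.]
(0.4809, -0.162, 0.114) [298.  204.9] [196. 244.]
(0.4809, -0.162, 0.096) [297.9 209.9] [195. 279.]
(0.47, -0.162, 0.075) [301.1 215.8] [218. 321.]
(0.47, -0.162, 0.084) [301.2 213.3] [218. 303.]
```

```bash
python3 -c "
from h import *
P=[(.528,.1427+.0125,.0865),(.528,.1552,.107),(.442,.1552,.0892),(.442,.1552,.11),(.545,-.170,.085),(.545,-.170,.105),(.545,-.170,.11)]
for p,q in zip(P,proj('side',P)): print(p,q.round(1))
print('seen p1 275.8,249  p2 307,248  p4 278.7,203.3')
o=ctrl.get_obs();print(o['eef_rot'],o['qpos'])
"
```

```text
(0.528, 0.1552, 0.0865) [275.7 257.8]
(0.528, 0.1552, 0.107) [275.6 251.3]
(0.442, 0.1552, 0.0892) [306.7 257.9]
(0.442, 0.1552, 0.11) [306.9 251.3]
(0.545, -0.17, 0.085) [278.7 211.4]
(0.545, -0.17, 0.105) [278.7 205.9]
(0.545, -0.17, 0.11) [278.7 204.5]
seen p1 275.8,249  p2 307,248  p4 278.7,203.3
[-3.14060927e+00  1.83385026e-03 -2.88331473e+00] [-4.48967373e-01  3.03805184e-01  1.74256743e+00  4.99951216e-04
  1.09318713e+00 -2.27827007e+00]
```

The image shows the closed fingertips about 25 mm higher than the reported TCP. The finger is therefore riding on the blade's top edge. I'll lift off, back out, and press again lower down.

>>> move_arm([
  [0,0,-0.01,0,0,0],
  [0,0,-0.02,0,0,0],
  [-0.025,-0.005,-0.02,0,0,0],
  [-0.05,-0.01,-0.02,0,0,0],
  [-0.065,-0.014,-0.02,0,0,0],
])

```text
time_s: 9.57
ee_pos: [0.5398, -0.1835, 0.1113]
eef_rot: [-3.141, 0.001, -2.883]
force: [-0.1, -0.0, -0.4]
grip_width: 0.0002
```

>>> move_arm([
  [0,0,0.015,0,0,0],
  [0,0,0.03,0,0,0],
  [0,0,0.045,0,0,0],
  [0,0,0.045,0,0,0],
  [0,0,0.045,0,0,0],
])

```text
time_s: 9.98
ee_pos: [0.5379, -0.1836, 0.0656]
eef_rot: [3.141, -0.001, -2.883]
force: [0.5, 0.2, 1.5]
grip_width: 0.0007
```

```bash
python3 -c "
from h import *
o=ctrl.get_obs();print(o['ee_pos'],o['force'],o['grip_width'],o['time_s'])
goal(.505,-.185,.066,195)
print(proj('side',[o['ee_pos'],o['ee_pos']+[0,0.0125,.025],(.207,.509,.182)]).round(1))
s=ctrl.camera('side');cv2.imwrite('pics/s6.png',s[:,:,::-1])
a=cv2.resize(s[170:240,260:340],None,fx=5,fy=5,interpolation=2)
b=cv2.resize(cv2.imread('pics/side0.png')[240:310,370:450,::-1],None,fx=5,fy=5,interpolation=2)
cv2.imwrite('pics/p6.png',np.hstack([a,b])[:,:,::-1])"
```

```text
[ 0.53792651 -0.18360955  0.06558885] [0.52573791 0.23352816 1.47774192] 0.0006941035699306114 9.9833
goal [ 0.0322  0.0071 -0.0004  0.0012 -0.002  -0.0068] t 9.98 q [-0.39  0.46  1.59 -0.    1.1  -2.22]
[[281.1 215.2]
 [280.8 209.8]
 [414.5 302.9]]
```

View pics/p6.png

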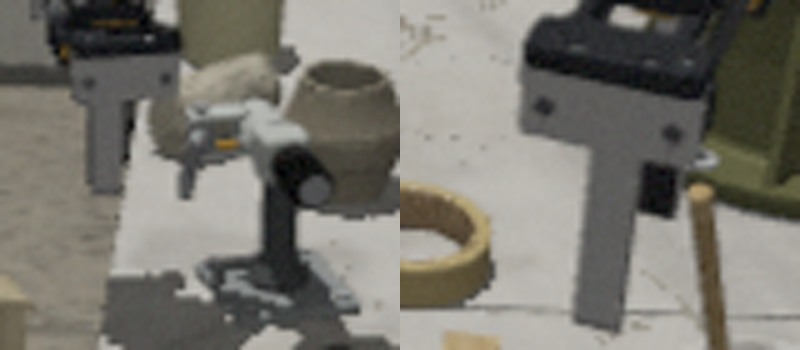

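Left crop: the clutch lever is back out and the closed fingertip is at about z 0.093. Right crop: with the gripper open, the tip matches the TCP, so the fingers do sit back about 27 mm when closed. I'll go 8 mm lower and press.

>>> move_arm([
  [0.008,0.002,0.004,0,0,0],
  [0.016,0.004,0.008,0,0,0],
  [0.024,0.006,0.008,0,0,0],
  [0.032,0.007,0.008,0,0,0],
  [0.032,0.007,0.008,0,0,0],
])

```text
time_s: 10.45
ee_pos: [0.5047, -0.1854, 0.0582]
eef_rot: [-3.141, 0.0, -2.884]
force: [-0.2, 0.6, -0.0]
grip_width: 0.0005
```

>>> move_arm([
  [0.004,0.001,0,0,0,0],
  [0.008,0.002,0,0,0,0],
  [0.012,0.003,0,0,0,0],
  [0.016,0.004,0,0,0,0],
  [0.02,0.005,0,0,0,0],
])

```text
time_s: 10.87
ee_pos: [0.485, -0.1852, 0.0576]
eef_rot: [-3.141, 0.001, -2.883]
force: [4.1, 1.5, 3.4]
grip_width: 0.0006
```

>>> move_arm([
  [0.002,0.0005,0,0,0,0],
  [0.004,0.001,0,0,0,0],
  [0.006,0.0015,0,0,0,0],
  [0.008,0.002,0,0,0,0],
  [0.01,0.0025,0,0,0,0],
])

```text
time_s: 11.28
ee_pos: [0.4747, -0.1859, 0.0574]
eef_rot: [-3.141, 0.001, -2.883]
force: [6.1, -2.9, 2.0]
grip_width: 0.0004
```

```bash
python3 -c "
from h import *
o=ctrl.get_obs();print(o['ee_pos'],o['force'],o['moment'])
s=ctrl.camera('side')
cv2.imwrite('pics/p7.png',cv2.resize(s[170:240,270:350],None,fx=7,fy=7,interpolation=2)[:,:,::-1])"
```

```text
[ 0.47472759 -0.18590625  0.05740402] [ 6.10242544 -2.90469226  1.99496166] [-0.33363081 -0.99781265 -0.02310262]
```

View pics/p7.png

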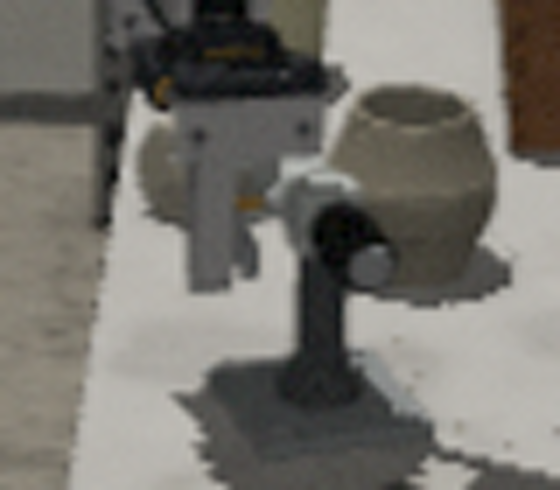

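Side view: the finger at (210,240) is now fully beside the lever tip at (245,260), on the outer side. Continuing slowly.

>>> move_arm([
  [0.0015,0.0005,0,0,0,0],
  [0.003,0.001,0,0,0,0],
  [0.0045,0.001,0,0,0,0],
  [0.006,0.0015,0,0,0,0],
  [0.0075,0.002,0,0,0,0],
])

```text
time_s: 11.75
ee_pos: [0.4677, -0.1861, 0.0575]
eef_rot: [-3.139, 0.002, -2.883]
force: [17.7, -4.8, -1.8]
grip_width: 0.0005
```

>>> move_arm([
  [0.0005,0,0,0,0,0],
  [0.001,0,0,0,0,0],
  [0.0015,0,0,0,0,0],
  [0.002,0,0,0,0,0],
  [0.0025,0,0,0,0,0],
])

```text
time_s: 12.17
ee_pos: [0.4674, -0.1864, 0.0577]
eef_rot: [-3.138, 0.007, -2.883]
force: [30.3, 1.3, -11.3]
grip_width: 0.0005
```

The force rises steeply at x≈0.467, a few mm before my estimate. I'll back off a little and check whether this is the lever stop.

>>> move_arm([
  [-0.0005,0,0,0,0,0],
  [-0.001,0,0,0,0,0],
  [-0.0015,0,0,0,0,0],
  [-0.0015,0,0,0,0,0],
  [-0.0015,0,0,0,0,0],
])

```text
time_s: 12.58
ee_pos: [0.4677, -0.1862, 0.0576]
eef_rot: [-3.139, 0.004, -2.883]
force: [18.2, -2.7, -4.3]
grip_width: 0.0006
```

```bash
python3 -c "
from h import *
o=ctrl.get_obs();print(o['ee_pos'],o['force'],o['moment'])
s=ctrl.camera('side');t=ctrl.camera('top')
cv2.imwrite('pics/t8.png',t[:,:,::-1]);cv2.imwrite('pics/s8.png',s[:,:,::-1])
a=cv2.resize(s[170:230,280:340],None,fx=7,fy=7,interpolation=2);b=cv2.resize(t[195:255,345:425],None,fx=4.7,fy=7,interpolation=2)
cv2.imwrite('pics/p8.png',np.hstack([a,b])[:,:,::-1])
c=np.array([.4753,-.2569,.105])
for th in (110.5,107.5,104):
  d=np.array([np.cos(np.radians(th)),np.sin(np.radians(th)),0]);q=proj('side',[c+.097*d]);print(th,q,(q-[280,170])*7)
"
```

```text
[ 0.46773322 -0.18623869  0.05755711] [18.16606422 -2.68846558 -4.27992701] [-0.27621163 -3.20573549  0.28768694]
110.5 [[310.01617478 207.26465228]] [[210.11322347 260.85256597]]
107.5 [[308.5442995  207.41803674]] [[199.81009652 261.92625716]]
104 [[306.79668341 207.55814605]] [[187.5767839  262.90702232]]
```

View pics/p8.png

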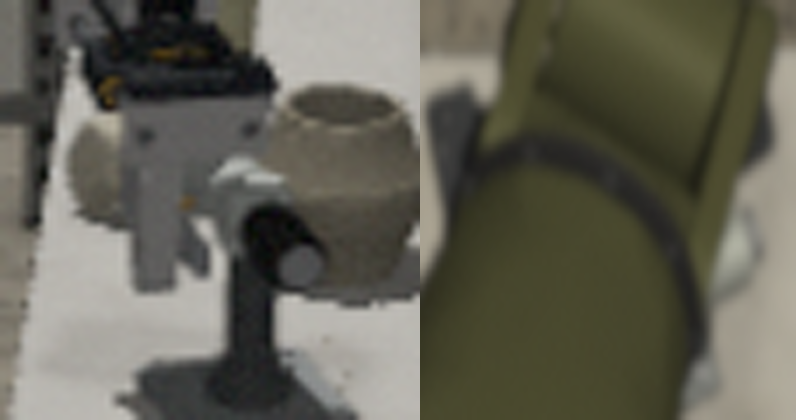

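Side view: the clutch blade runs parallel to the bar. Beyond spring force the fingers meet rigid resistance. The force/moment ratio puts the contact at about lever height rather than at the gripper body, so the lever is on its stop at about 18 N. I'll hold, check the rest of the scene by image difference, then hand in.

>>> move_arm([
  [0,0,0,0,0,0],
  [0,0,0,0,0,0],
  [0,0,0,0,0,0],
  [0,0,0,0,0,0],
  [0,0,0,0,0,0],
])

```text
time_s: 13.1
ee_pos: [0.4678, -0.1863, 0.0576]
eef_rot: [-3.139, 0.004, -2.883]
force: [18.5, -2.4, -5.3]
grip_width: 0.0003
```

```bash
python3 -c "
from h import *
o=ctrl.get_obs();print(o['time_s'],o['ee_pos'],o['force'])
a=cv2.imread('pics/side0.png',0);b=cv2.imread('pics/s8.png',0)
for n,(x,y) in dict(ball=(292,244),pinch=(299,254),stamp=(320,250),cup=(328,330),pot=(329,195)).items():
  T=a[y-10:y+10,x-9:x+9];S=b[y-18:y+18,x-17:x+17];r=cv2.matchTemplate(S,T,cv2.TM_CCOEFF_NORMED);_,m,_,l=cv2.minMaxLoc(r);print(n,round(m,2),l[0]-8,l[1]-8)
"
```

```text
13.1 [ 0.4677557  -0.18626311  0.0575955 ] [18.46206896 -2.37609882 -5.34793812]
ball 0.99 0 0
pinch 0.98 0 0
stamp 0.75 0 0
cup 1.0 0 0
pot 0.95 0 0
```

Nothing has moved, the brake lever is out, and the hold is steady at about 19 N.

```bash
python3 -c "
from h import *
print(ctrl.hand_in());print(ctrl.get_obs()['force'])"
```

```text
the job is handed in; nothing more can be done
None
the job is handed in; nothing more can be done
```

I pressed both levers onto their stops from the outer side with closed fingers. The job was handed in at 13.1 s with the clutch lever still held in. No verdict was reported, so what follows rests on my own force readings and pictures.

- **Brake lever:** I held it on its stop at about 15 N for over a second, with the blade parallel to the bar in the side view. After release, the picture showed its ball back at the starting position.
- **Clutch lever, first try:** The closed fingertips sit about 27 mm higher than the reported tool position, so the fingers rode on the blade's top edge at a few newtons. I lifted off, let the lever spring out, and pressed again about 33 mm lower. The brake was pressed at the first height too, so the overlap with its blade was probably only slight.
- **Clutch lever, second try:** It met rigid resistance well above the spring force. The reading briefly reached about 32 N (limit 40 N), so I backed off and finished holding at about 19 N.
- **Other things:** Comparing side pictures before and after, the brake ball, pinch pot, stamp, cup and pot showed no shift. The stamp's match was the weakest, at 0.75.

**Open points:**
- **Clutch stop position:** The fingers stopped about 4 mm before my predicted stop, and the lever tip in the picture gave roughly 0.375 ± 0.02 rad, against 0.39 needed. I relied on the rigid resistance, and on the contact being at about lever height, to conclude it was on the stop.
- **Pressed-from-outside rule:** During the first clutch try the grasp point may have come over the blade, and I could not rule out that this counts against that rule.
- **Picture budget:** I viewed 12 pictures, two over the budget of 10.

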